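# Load a reagent cartridge from the flap dispenser into the analyser

## Task

Lift the sprung clear flap of the stock dispenser, hold it open and take out the square reagent cartridge, leaving the round vial where it stands and letting the flap fall shut again. Keep the cartridge upright, stand it gently in the recess of the analyser's pulled-out loading tray and let go of it, then push the tray fully home. Do not knock over or shove the other things on the bench.

Things in the scene. Friction and masses are not known exactly. Their poses are not given: they have to be found in the camera images.
- dispenser: Fixed stock box under a clear flap, 100 (x) by 210 mm (y). Origin: centre of its underside, on the bench; x points from its front (robot side) to the hinge at the back, z up. Inside: floor at z 20, x -45 to 45, y -100 to 100 mm. Front wall 58, other walls 70 mm high, 5 mm thick. Lanes centred at y +47 and -47 mm, a 4 mm rib between: square cartridge in one, round vial in the other.
- flap (a joint): Flap angle, rad: 0 shut (level), grows as the front edge swings up and back, stop at 1.75. Spring and weight shut it (0.07 N m shut, 0.1 at 1 rad: about 1 N at the edge); it never stays open. Lift it by fingertips tilted forward 30 to 45 degrees under the jutting part; then it rests on the hand that reaches in (a hand tilted 35 degrees holds it near 1 rad).
- flap_hinge (a point): Middle of the flap's hinge line, which runs along the dispenser's y, at x 46, z 72.5 mm of the dispenser. The flap is a 3 mm clear plate centred on this height, 204 mm wide; its flat part reaches 114 mm forward of the hinge, so 18 mm beyond the front wall; there a grey lip 22 mm long bends 60 degrees upward (top edge 125 mm forward of the hinge, 20 mm above it).
- flap_edge (a point): Underside of the flap, in the middle of the jutting part: 106 mm forward of the hinge (10 mm beyond the front wall when shut), at the middle of the width. Moves and turns with the flap; x axis towards the hinge.
- cartridge: The reagent cartridge: plain white plastic block, 30 by 30 mm and 38 mm high, with a 22 mm square cap 7 mm high on top (45 mm in all), 30 to 65 g. Loose, standing on the dispenser's floor, turned no more than 0.12 rad from the dispenser's axes. Origin: centre of its underside, z up. It must stay within 0.6 rad of upright.
- vial: Round white plastic vial of 30 mm diameter, 45 mm high with a narrower neck and cap; loose in the other lane. Origin: centre of its underside. To be left standing there.
- analyser_face (a point): Foot of the front face of the fixed white bench analyser (200 mm deep, 220 wide, 188 high): middle of the face's lower edge, on the bench. x axis from this face into the machine, y along the face, z up. A port 110 mm wide in the face, from 18 to 104 mm above the bench and 90 mm deep, takes the tray.
- tray (a joint): How far the loading tray is pulled out, m: 0 fully home (hard stop), up to 0.092. It slides along the analyser's x axis and stays where it is left (friction 1.5 N, up to 3 N when pushed briskly).
- tray_well (a point): Centre of the tray's recess, at its floor, 35 mm above the bench; axes as the analyser's. The recess is 46 by 46 mm inside, with a rim 4 mm high and 4 mm thick on a flat grey tray 96 mm wide. 30 mm inside the front face when the tray is home. Moves with the tray.
- tray_front (a point): Middle of the tray's white front plate: upper edge of its robot-side face, 55 mm above the bench; plate 96 mm wide, 6 mm thick, 21 to 55 mm above the bench; 84 mm in front of the recess's centre, so 54 mm in front of the analyser's face when home. Push it along the analyser's x axis. Moves with the tray.
- red_bottle: Dark red bottle, 72 mm diameter, 150 mm high, loose, right of the analyser. Origin: centre of its underside. Leave alone.
- slide_box: Cardboard slide box, 85 by 55 mm, 30 mm high, loose, in front of the gap between dispenser and analyser. Origin: centre of its underside. Leave alone.
- marker: Black marker pen with a purple cap, 133 mm long, 13 mm thick, lying loose between the robot and the analyser. Origin: underside, near its middle. Leave alone.
- stain_jar: Amber jar with a black cap, 60 mm diameter, 85 mm high, loose, left of the dispenser. Origin: centre of its underside. Leave alone.

How it is judged:
By the outcome, as a careful person would: the job done as asked, in the order asked, and still so for the second after the job is handed in, with the robot touching nothing.
It also fails if it takes over 64 s, if anything falls off the work surface, if the arm or the gripper's body presses on something with over 40 N, if the wrist force passes 120 N, or if a joint passes its speed limit or range.

## Robot

A 6-joint arm with a two-finger parallel gripper is mounted at the origin on the work surface. World frame = base frame: x ahead of the robot, y to its left, z up, the work surface at z = 0. Lengths are in mm, angles in rad, forces in N, time in s.
With the tool pointing down it reaches from about 350 to 875 mm from the base axis. Payload 4.2 kg.
Tool frame: the origin (TCP) lies midway between the tips of the shut fingers; the grasp point (between the pads) lies 19 mm behind it; z points along the fingers, y is the line along which they close (so a half turn about z gives the same grasp; the last joint's range is limited). The gripper opens to 87 mm and grips with 3 to 60 N. Pads are 19 mm wide; open, the fingers measure 117 mm over their backs; the gripper's body (75 mm by 190 mm) begins 51 mm behind the grasp point.
Start: joints at [-0.893, 0.385, 0.008, 0, -1.194, -0.259], TCP at [254.178, -570.958, 222.55] pointing down, gripper open.
Joint ranges: [-3.14, 3.14], [-1.21, 2.06], [-1.07, 1.41], [-3.16, 2.05], [-2.99, -0.16], [-3.1, 3.1]. Speed limits (rad/s): [2.79, 2.79, 3.14, 3.14, 3.14, 3.14].

## Interface

Orientations are given as a rotation vector (axis times angle).
In Python, from cell import state, read_camera, hand_in gives the robot as it stands. The module is installed in compiled form; this text tells all that it offers.
- The arm moves only by the tool send_rows, never from a script. Its argument "targets" is one flat list of numbers, 5 for each row, row after row: the opening, from -1 (shut) to 1 (fully open), then the shift along the world's x, y, z in mm, then the turn about the world's z in degrees. A call has 1 to 10 rows; each row is the pose to reach, as a shift and turn from the pose commanded when the call began; what a row does not reach only later rows make up. A row lasts 1/12 s, in which the tool goes at most 41.7 mm and 7.16 degrees, less where a joint would pass 70% of its speed; a pose out of reach is approached as far as the arm can. A call with a gripper value outside its range is refused whole. The fingers move at their own pace and stop on an object; "grip_force" is the grip in N (left out, the last holds). Time passes only in rows, so rows that repeat a pose let the fingers close. It gives the time, the measured TCP pose, the force, the opening and the grip force at its end, in the units of the state.
- state(): the state, without advancing time (a new reading comes with each control period).
- read_camera(name): name is "scene" or "top"; returns a dict with "frame" (400x640x3 uint8, red, green, blue), "z_map" (400x640 float32, mm along the optical axis (not along the pixel's ray), 0 where there is no reading), "fovy" (degrees; the focal length in pixels is half the picture's height over the tangent of half this angle, whatever the lens; pixels are square), "cx", "cy" (the principal point, pixels), "k1" (the pictures are not rectified: a ray, as slopes to the right and down, at radius r is drawn at 1 + k1 r^2 times it, then the intrinsics apply), "rvec" (rotation vector, rad) and "tvec" (3), from world to camera coordinates, as OpenCV has them. Camera axes: x right, y down, z forward; pixel columns grow to the right and rows downward; lengths in mm; the calibration is good to about 2 mm. A picture is of the moment at which its call begins.
- hand_in(): hands the job in; it is judged then, once.
The state is a dict: "time": time; "qpos": joint angles; "qvel": joint speeds; "effort": joint torques, N m; "tcp_pos": TCP position; "ee_rot": TCP orientation; "force": force on the tool from outside, world axes, zero at the start; "moment": the same for the moment, N m; "opening": finger opening in mm; "gripper_force": force on a finger pad.
Only numpy, scipy, OpenCV 4.12 (cv2) and the standard library are available. Lean on these libraries where they do the work, as an engineer would, in place of code of your own. Each camera call takes 0.05 s, during which the arm holds its last target. There are 200 camera calls.

## Working session

There is one attempt and no reset: what is moved stays moved. The work goes in short steps, Python scripts to look and compute and a tool call to move; the robot and the scene stay as the last step left them, time stands still between calls to the robot, and variables do not carry over. Pictures are saved under pics/ and viewed, at most 10 in all, crops included, and the job is handed in when it is done.

Besides the shell and the picture viewer there is one more tool, called as name(argument=value, ...) on one line, values as JSON. send_rows: Moves the arm, as the interface text tells. Its arguments: {"type":"object","properties":{"targets":{"type":"array","items":{"type":"number"}},"grip_force":{"type":"number"}},"required":["targets"]}

```bash
mkdir -p pics; cat > h.py <<'E'
import numpy as np, cv2
from cell import state, read_camera, hand_in
def cam(n):
    c=read_camera(n); f=200/np.tan(np.radians(c['fovy'])/2)
    R=cv2.Rodrigues(np.array(c['rvec'],float))[0]; t=np.array(c['tvec'],float).ravel()
    K=np.array([[f,0,c['cx']],[0,f,c['cy']],[0,0,1.]]); D=np.array([c['k1'],0,0,0.])
    return dict(c=c,K=K,D=D,R=R,t=t,img=c['frame'],z=c['z_map'])
def world(k):
    v,u=np.mgrid[0:400,0:640]
    p=cv2.undistortPoints(np.stack([u,v],-1).reshape(-1,1,2).astype(float),k['K'],k['D']).reshape(400,640,2)
    P=np.dstack([p,np.ones((400,640))])*k['z'][...,None]
    return (P-k['t'])@k['R']   # R^T (P-t)
def proj(k,X):
    return cv2.projectPoints(np.array(X,float).reshape(-1,1,3),cv2.Rodrigues(k['R'])[0],k['t'],k['K'],k['D'])[0].reshape(-1,2)
def save(k,n): cv2.imwrite(f'pics/{n}.png',k['img'][...,::-1])
E
python3 - <<'E'
from h import *
for n in('scene','top'):
    k=cam(n);save(k,n+'0');np.savez(n+'0',P=world(k),img=k['img']);print(n,-k['R'].T@k['t'],k['R'][2],k['c']['fovy'])
s=state();print(s)
E
```

```text
scene [  714.88100626 -1061.97831589  1120.90609206] [-0.10729696  0.69949251 -0.70653917] 44.087802391217814
top [3.70548922e+02 9.07701338e-01 1.49531334e+03] [ 0.11484786 -0.0150105  -0.99326968] 44.419058875976916
{'time': 0.1, 'qpos': array([-8.93389353e-01,  3.85498688e-01,  6.77976669e-03, -4.49010808e-04,
       -1.19403771e+00, -2.58623648e-01]), 'qvel': array([ 1.57299022e-04, -1.31992781e-03,  2.27284456e-03,  2.19339650e-05,
        2.76257657e-04, -1.08801738e-03]), 'effort': array([-2.66614670e-04, -3.91689956e+01,  1.87935501e+01,  4.23191831e+00,
        1.34953854e-02, -7.62495893e-05]), 'tcp_pos': array([ 253.96605747, -570.4802069 ,  221.56220571]), 'ee_rot': array([ 6.52665697e-01, -3.07252451e+00, -3.04335638e-03]), 'force': array([ 0.74214174, -0.37032937,  0.43506559]), 'moment': array([ 0.00544605, -0.01134141,  0.05116651]), 'gripper_force': 0.0, 'opening': 87.17268235339546}
```

View pics/scene0.png

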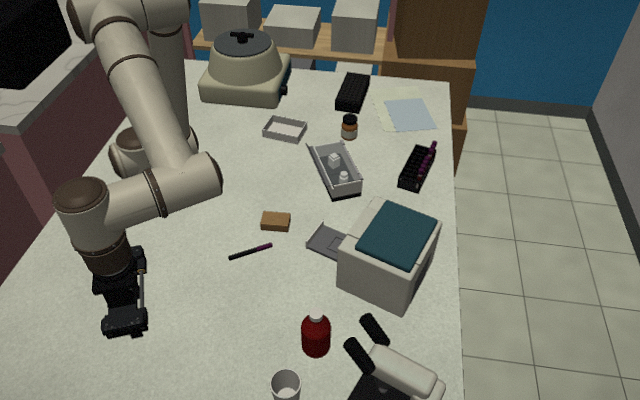

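View pics/top0.png

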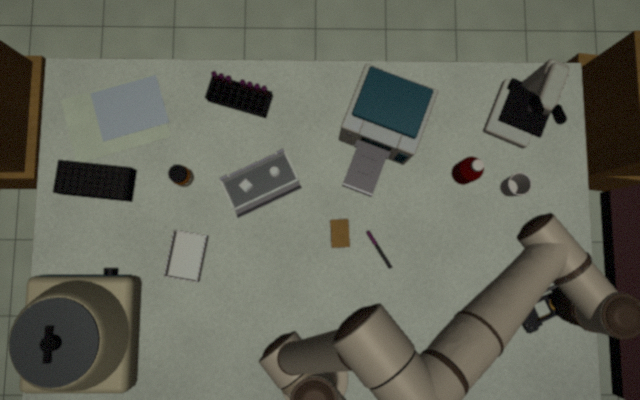

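```bash
python3 - <<'E'
from h import *
d=np.load('scene0.npz');t=np.load('top0.npz')
a=cv2.resize(d['img'][220:345,60:190],None,fx=3,fy=3,interpolation=2)
b=cv2.resize(t['img'][130:230,205:335],None,fx=3,fy=3,interpolation=2)
o=np.zeros((375,790,3),np.uint8);o[:375,:390]=a;o[:300,400:790]=b
cv2.imwrite('pics/c1.png',o[...,::-1])
# gripper points in tool frame
P=d['P'][220:345,60:190].reshape(-1,3)
s=state();R=cv2.Rodrigues(s['ee_rot'])[0];q=(P-s['tcp_pos'])@R
m=(np.abs(q[:,0])<150)&(np.abs(q[:,1])<150)&(q[:,2]<10)&(q[:,2]>-260);q=q[m]
for z in range(-260,10,20):
    w=q[(q[:,2]>=z)&(q[:,2]<z+20)]
    if len(w):print(z,len(w),w[:,:2].min(0).round(),w[:,:2].max(0).round())
E
```

```text
-260 301 [-45. -45.] [40. 10.]
-240 372 [-40. -41.] [35. 12.]
-220 353 [-40. -41.] [36.  8.]
-200 143 [-39. -40.] [37.  5.]
-180 801 [-37. -52.] [37. 13.]
-160 222 [-36. -52.] [34. 11.]
-140 209 [-24. -53.] [23. 17.]
-120 1193 [-37. -97.] [37. 97.]
-100 511 [-38. -95.] [37. 95.]
-80 168 [-38. -89.] [37. 85.]
-60 3 [-10.  46.] [-10.  54.]
-40 16 [-10.  42.] [-5. 56.]
-20 66 [-12. -55.] [11. 47.]
0 4 [  3. -51.] [ 11. -50.]
```

View pics/c1.png

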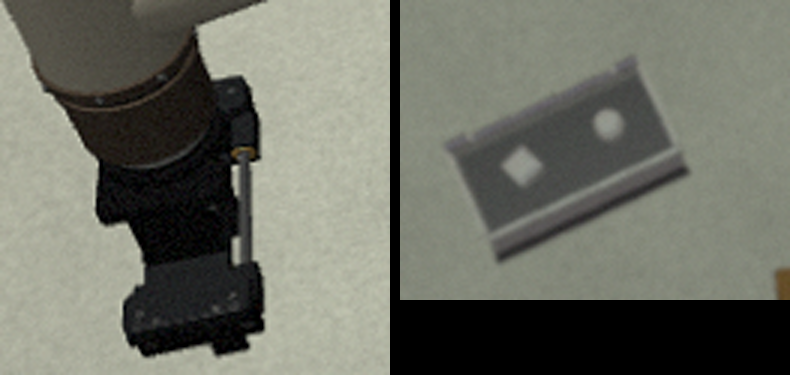

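```bash
python3 - <<'E'
from h import *
T=np.load('top0.npz')['P'];S=np.load('scene0.npz')['P']
def rect(p,n,min_=5):
    if len(p)<min_: print(n,'few',len(p));return
    r=cv2.minAreaRect(p[:,:2].astype(np.float32));print(n,len(p),'c',np.round(r[0],1),'size',np.round(r[1],1),'ang',round(r[2],1),'z',np.percentile(p[:,2],[5,50,95]).round(1))
def box(P,u0,u1,v0,v1,zl,zh):
    q=P[v0:v1,u0:u1].reshape(-1,3);return q[(q[:,2]>zl)&(q[:,2]<zh)]
rect(box(T,215,305,145,220,40,120),'disp top')
for a in range(20,110,10): print(a,len(box(T,215,305,145,220,a,a+10)),len(box(S,300,368,135,205,a,a+10)))
rect(box(T,215,305,145,220,82,110),'lip top');rect(box(S,300,368,135,205,82,110),'lip scn')
rect(box(T,238,254,177,193,50,68),'cart');rect(box(T,266,282,163,180,50,70),'vial')
rect(box(S,325,342,150,170,50,68),'cartS')
rect(box(T,165,200,160,192,60,95),'jar');rect(box(T,325,355,215,252,22,40),'box')
rect(box(T,445,490,150,190,100,160),'bottle');rect(box(T,360,395,225,272,7,25),'marker')
rect(box(T,335,440,60,165,175,200),'analyser');rect(box(T,335,395,135,200,45,62),'trayfront');rect(box(T,335,395,135,200,28,60),'tray')
E
```

```text
disp top 3105 c [572.9 158. ] size [134.  210.2] ang 25.4 z [69.  74.3 83.7]
20 1 94
30 0 74
40 1 73
50 2 77
60 265 213
70 2544 1390
80 228 65
90 65 26
100 0 0
lip top 191 c [571.7 157. ] size [130.5 202.1] ang 25.8 z [82.5 87.9 94.4]
lip scn 76 c [564.  148.2] size [127.2 206.2] ang 21.0 z [83.1 88.7 93.4]
cart 5 c [573.7 205.6] size [14.8 23.7] ang 0.2 z [67.4 67.7 67.9]
vial 25 c [606.7 119.3] size [44.6 44. ] ang 0.8 z [66.1 68.9 69.9]
cartS 7 c [569.4 175.8] size [40.6 91. ] ang 11.5 z [66.5 67.7 67.8]
jar 301 c [598.9 398.6] size [51.5 54. ] ang 89.9 z [64.7 84.5 89.8]
box 514 c [429.8 -76.3] size [84.5 55.3] ang 4.1 z [24.7 30.3 35.4]
bottle 373 c [ 615.5 -455.3] size [62.2 57.6] ang 25.8 z [101.6 116.4 153.3]
marker 188 c [ 381.7 -188.5] size [ 96.8 132.6] ang 89.7 z [ 7.3 11.8 17.5]
analyser 3786 c [ 771.1 -209.6] size [216.4 196.7] ang 69.8 z [182.  188.5 193. ]
trayfront 115 c [ 624.8 -135.8] size [177.8 138.6] ang 70.7 z [45.6 53.3 59.2]
tray 1440 c [ 626.5 -137.3] size [182.8 145.7] ang 72.2 z [30.4 36.2 51.4]
```

```bash
python3 - <<'E'
from h import *
T=np.load('top0.npz')['P'];S=np.load('scene0.npz')['P']
def fit(q,n):
    a=np.radians(25.4)
    for it in range(3):
        e=np.array([np.cos(a),np.sin(a)]);f=np.array([-e[1],e[0]]);x=q[:,:2]@e;y=q[:,:2]@f
        yc=(np.percentile(y,1)+np.percentile(y,99))/2
        b=[(yy+yc,*np.percentile(x[abs(y-yc-yy)<6],[2,98])) for yy in range(-85,86,10) if (abs(y-yc-yy)<6).sum()>20]
        b=np.array(b);s1=np.polyfit(b[:,0],b[:,1],1);s2=np.polyfit(b[:,0],b[:,2],1)
        print(n,np.degrees(a).round(2),'slopes deg',np.degrees([s1[0],s2[0]]).round(2),'front',np.median(b[:,1]).round(1),'back',np.median(b[:,2]).round(1),'y',np.percentile(y,[.5,99.5]).round(1))
        a+= -np.mean([s1[0],s2[0]])
    return a
q=T[145:220,215:305].reshape(-1,3);q=q[(q[:,2]>60)&(q[:,2]<100)];fit(q,'top')
q=S[135:205,300:368].reshape(-1,3);q=q[(q[:,2]>66)&(q[:,2]<100)];fit(q,'scn')
for n in('top','scene'):
    k=cam(n);g=k['img'].min(2);W0=world(k)
    for (c,r0) in (((246,185),10),((274,171),10)) if n=='top' else (((335,159),8),((344,177),8)):
        sub=g[c[1]-r0:c[1]+r0+1,c[0]-r0:c[0]+r0+1].astype(int)
        th=(np.percentile(sub,20)+sub.max())/2+8;m=(sub>th).astype(np.uint8);nl,lab,st,ce=cv2.connectedComponentsWithStats(m)
        l=lab[r0,r0] or 1+np.argmax(st[1:,4]); uv=ce[l]+[c[0]-r0,c[1]-r0]
        print(n,c,'th',th,'area',st[l,4],'uv',uv.round(1));print(m if n=='top' and c[0]==246 else '')
        p=cv2.undistortPoints(np.array([[uv]]),k['K'],k['D']).ravel();d=k['R'].T@np.array([*p,1]);C=-k['R'].T@k['t']
        for z in(58,62,65): print('  z',z,(C+d*(z-C[2])/d[2]).round(1))
E
```

```text
top 25.4 slopes deg [-0.22 -0.43] front 521.4 back 645.6 y [-206.5    0.6]
top 25.72 slopes deg [0.16 0.02] front 520.7 back 645.0 y [-209.8   -2.9]
top 25.63 slopes deg [-0.   -0.07] front 520.8 back 645.1 y [-208.8   -1.8]
scn 25.4 slopes deg [-0.72 -0.61] front 518.6 back 642.1 y [-206.8    2.6]
scn 26.07 slopes deg [0.18 0.13] front 517.4 back 640.6 y [-213.6   -4.3]
scn 25.91 slopes deg [-0.02 -0.05] front 517.9 back 641.1 y [-212.2   -2.7]
top (246, 185) th 114.5 area 85 uv [245.2 184.9]
[[0 0 0 0 0 0 0 0 0 0 0 0 0 0 0 0 0 0 0 0 0]
 [0 0 0 0 0 0 0 0 0 0 0 0 0 0 0 0 0 0 0 0 0]
 [0 0 0 0 0 0 0 0 0 0 0 0 0 0 0 0 0 0 0 0 0]
 [0 0 0 0 0 0 0 0 0 0 0 0 0 0 0 0 0 0 0 0 0]
 [0 0 0 0 0 0 0 0 0 0 0 0 0 0 0 0 0 0 0 0 0]
 [0 0 0 0 0 0 0 0 1 1 1 0 0 0 0 0 0 0 0 0 0]
 [0 0 0 0 0 0 0 1 1 1 1 1 0 0 0 0 0 0 0 0 0]
 [0 0 0 0 0 0 1 1 1 1 1 1 1 1 0 0 0 0 0 0 0]
 [0 0 0 0 0 1 1 1 1 1 1 1 1 1 1 0 0 0 0 0 0]
 [0 0 0 0 1 1 1 1 1 1 1 1 1 1 1 1 0 0 0 0 0]
 [0 0 0 0 1 1 1 1 1 1 1 1 1 1 1 1 0 0 0 0 0]
 [0 0 0 0 1 1 1 1 1 1 1 1 1 1 1 0 0 0 0 0 0]
 [0 0 0 0 0 1 1 1 1 1 1 1 1 1 0 0 0 0 0 0 0]
 [0 0 0 0 0 0 1 1 1 1 1 1 1 0 0 0 0 0 0 0 0]
 [0 0 0 0 0 0 0 1 1 1 1 1 0 0 0 0 0 0 0 0 0]
 [0 0 0 0 0 0 0 0 1 1 1 0 0 0 0 0 0 0 0 0 0]
 [0 0 0 0 0 0 0 0 0 0 0 0 0 0 0 0 0 0 0 0 0]
 [0 0 0 0 0 0 0 0 0 0 0 0 0 0 0 0 0 0 0 0 0]
 [0 0 0 0 0 0 0 0 0 0 0 0 0 0 0 0 0 0 0 0 0]
 [0 0 0 0 0 0 0 0 0 0 0 0 0 0 0 0 0 0 0 0 0]
 [0 0 0 0 0 0 0 0 0 0 0 0 0 0 0 0 0 0 0 0 0]]
  z 58 [567.9 203.1  58. ]
  z 62 [567.3 202.5  62. ]
  z 65 [566.9 202.1  65. ]
top (274, 171) th 115.5 area 59 uv [273.9 170.7]

  z 58 [610.9 119.3  58. ]
  z 62 [610.2 118.9  62. ]
  z 65 [609.7 118.7  65. ]
scene (335, 159) th 141.5 area 7 uv [337. 158.]

  z 58 [577.1 198.7  58. ]
  z 62 [577.6 194.   62. ]
  z 65 [578.  190.4  65. ]
scene (344, 177) th 135.5 area 27 uv [343.6 173. ]

  z 58 [608.2 127.8  58. ]
  z 62 [608.6 123.3  62. ]
  z 65 [608.9 119.9  65. ]
```

send_rows(targets=[0.15, 176, 706, 0, 1.7, 0.15, 176, 706, 0, 1.7, 0.15, 176, 706, 0, 1.7, 0.15, 176, 706, 0, 1.7, 0.15, 176, 706, 0, 1.7, 0.15, 176, 706, 0, 1.7, 0.15, 176, 706, 0, 1.7, 0.15, 176, 706, 0, 1.7, 0.15, 176, 706, 0, 1.7, 0.15, 176, 706, 0, 1.7])

```text
time: 1.03
tcp_pos: [354.8, -164.8, 222.8]
ee_rot: [-0.698, 3.062, -0.0]
force: [0.9, 1.0, 0.4]
opening: 50.3
gripper_force: 0.0
```

send_rows(targets=[0.15, 74, 295, 0, 0, 0.15, 74, 295, 0, 0, 0.15, 74, 295, 0, 0, 0.15, 74, 295, 0, 0, 0.15, 74, 295, 0, 0, 0.15, 74, 295, 0, 0, 0.15, 74, 295, 0, 0, 0.15, 74, 295, 0, 0, 0.15, 74, 295, 0, 0])

```text
time: 1.78
tcp_pos: [429.6, 131.2, 222.2]
ee_rot: [0.705, -3.061, 0.0]
force: [0.5, -1.1, -0.5]
opening: 50.2
gripper_force: 0.0
```

```bash
python3 - <<'E'
from h import *
print(state()['tcp_pos'])
k=cam('top');save(k,'top1')
g=cv2.resize(k['img'][140:215,212:287],None,fx=6,fy=6,interpolation=cv2.INTER_CUBIC);cv2.imwrite('pics/c2.png',g[...,::-1])
# predicted outlines: dispenser top, cartridge cap at yaw 25.7
e=np.array([.901,.434]);f=np.array([-.434,.901]);O=596*e-106*f
w=lambda x,y,z:[*(O+x*e+y*f),z]
print(proj(k,[w(50,105,70),w(50,-105,70),w(-79,102,92),w(-79,-102,92),w(-50,105,58),w(-50,-105,58)]).round(1))
E
```

```text
[429.63765538 131.15538118 222.22664462]
[[218.7 179.3]
 [283.7 149.2]
 [236.7 218. ]
 [301.2 187.7]
 [233.4 210.3]
 [298.2 180. ]]
```

View pics/c2.png

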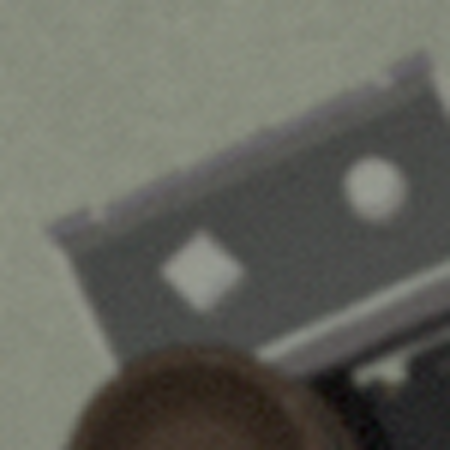

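```bash
python3 - <<'E'
from h import *
k=cam('top');g=k['img'].min(2).astype(np.float32)[168:202,230:262];G=cv2.resize(g,None,fx=8,fy=8,interpolation=cv2.INTER_CUBIC);G=cv2.GaussianBlur(G,(0,0),4)
C=-k['R'].T@k['t']
def unp(uv,z):
    p=cv2.undistortPoints(np.array(uv,float).reshape(-1,1,2),k['K'],k['D']).reshape(-1,2);d=np.c_[p,np.ones(len(p))]@k['R'];return (C+d*((z-C[2])/d[:,2])[:,None])[:,:2]
print(G.max(),np.percentile(G,[10,50]))
for th in(95,105,115,125,135,145):
    m=(G>th).astype(np.uint8);n,l,st,ce=cv2.connectedComponentsWithStats(m);i=l[136,120]
    if not i: continue
    c=max(cv2.findContours((l==i).astype(np.uint8),0,1)[0],key=len).reshape(-1,2)
    W=unp((c+.5)/8-.5+[230,168],58);r=cv2.minAreaRect(W.astype(np.float32));print(th,np.round(r[0],1),np.round(r[1],1),round(r[2],1),cv2.contourArea(W.astype(np.float32)))
s=cam('scene');save(s,'s1');cv2.imwrite('pics/c3.png',cv2.resize(s['img'][138:205,300:370],None,fx=8,fy=8,interpolation=2)[...,::-1])
E
```

```text
144.14053 [68.50971909 73.31850052]
95 [568. 203.] [33.1 32.2] 45.5 990.7081783586182
105 [568.1 203.1] [30.4 30.1] 45.4 841.068075700663
115 [568.3 203.2] [27.5 27.8] 45.5 708.3060861187987
125 [568.3 203.4] [24.6 25.5] 46.1 571.5619234875776
135 [568.8 203.8] [20.1 22.6] 46.1 395.15056650107726
```

View pics/c3.png

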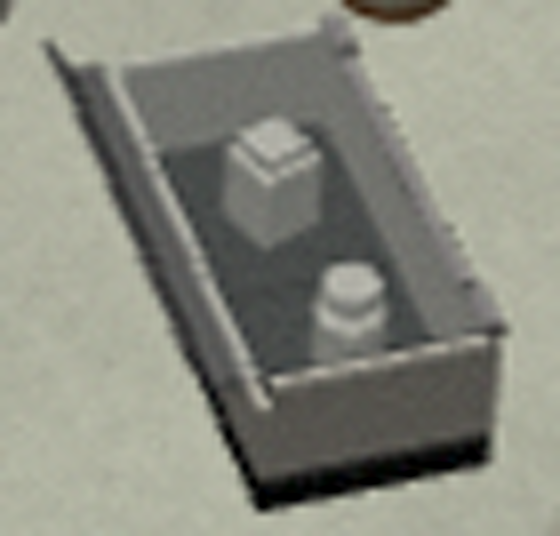

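send_rows(targets=[0.1, -2, 4, -40, 0, 0.1, -2, 4, -80, 0, 0.1, -2, 4, -120, 0, 0.1, -2, 4, -160, 0, 0.1, -2, 4, -195, 0, 0.1, -2, 4, -210, 0, 0.1, -2, 4, -217, 0, 0.1, 7, 8, -217, 0, 0.1, 16, 13, -217, 0, 0.1, 19, 14, -217, 0])

```text
time: 2.77
tcp_pos: [451.7, 144.3, 7.5]
ee_rot: [-0.698, 3.057, 0.003]
force: [0.9, 0.1, 0.3]
opening: 48.1
gripper_force: 0.0
```

send_rows(targets=[0.1, 0, 0, 0, 0])

```text
time: 2.85
tcp_pos: [450.7, 143.8, 7.2]
ee_rot: [-0.697, 3.058, 0.003]
force: [-0.4, 0.4, -0.2]
opening: 47.5
gripper_force: 0.0
```

```bash
cat >> h.py <<'E'
e=np.array([.901,.434]);f=np.array([-.434,.901]);O=np.array([596.,-106])
def disp():
    s=state();p=s['tcp_pos'];q=np.array([p[:2]@e,p[:2]@f])-O
    return 'disp x %.1f y %.1f z %.1f'%(*q,p[2]),'F e %.1f f %.1f z %.1f'%(s['force'][:2]@e,s['force'][:2]@f,s['force'][2]),'t %.2f op %.1f'%(s['time'],s['opening'])
E
python3 -c "
from h import *
print(disp())"
```

```text
('disp x -127.5 y 40.0 z 7.2', 'F e -0.2 f 0.5 z -0.2', 't 2.85 op 47.5')
```

send_rows(targets=[0.1, 3, 1.5, -3, 0, 0.1, 6.3, 3, -3, 0, 0.1, 6.3, 3, -3, 0])

```text
time: 3.1
tcp_pos: [455.0, 145.8, 2.9]
ee_rot: [-0.699, 3.062, 0.001]
force: [-0.8, 0.5, 0.6]
opening: 48.1
gripper_force: 0.0
```

send_rows(targets=[0.1, 1.8, 0.9, 0, 0, 0.1, 1.8, 0.9, 0, 0])

```text
time: 3.27
tcp_pos: [456.3, 146.4, 2.7]
ee_rot: [-0.699, 3.062, 0.0]
force: [-0.4, -0.4, -0.5]
opening: 48.2
gripper_force: 0.0
```

send_rows(targets=[0.1, 1.8, 0.9, 0, 0, 0.1, 1.8, 0.9, 0, 0])

```text
time: 3.43
tcp_pos: [458.1, 147.3, 2.6]
ee_rot: [-0.699, 3.063, 0.0]
force: [-0.5, 0.0, 0.1]
opening: 47.7
gripper_force: 0.0
```

send_rows(targets=[0.1, 1.4, 0.7, 0, 0, 0.1, 1.4, 0.7, 0, 0])

```text
time: 3.6
tcp_pos: [458.5, 147.4, 2.3]
ee_rot: [0.698, -3.061, 0.001]
force: [-2.1, -0.3, 0.7]
opening: 47.9
gripper_force: 1.0
```

send_rows(targets=[0.1, 1.4, 0.7, 0, 0, 0.1, 1.4, 0.7, 0, 0])

```text
time: 3.77
tcp_pos: [458.3, 147.3, 1.9]
ee_rot: [0.697, -3.058, 0.002]
force: [-6.1, -0.4, 1.6]
opening: 47.9
gripper_force: 2.8
```

send_rows(targets=[0.1, 1.4, 0.7, 0, 0, 0.1, 1.4, 0.7, 0, 0])

```text
time: 3.93
tcp_pos: [458.2, 147.1, 1.6]
ee_rot: [0.696, -3.055, 0.004]
force: [-9.7, -0.6, 2.7]
opening: 48.2
gripper_force: 4.4
```

```bash
python3 - <<'E'
from h import *
print(disp(),state()['moment'],state()['gripper_force'])
s=cam('scene');t=cam('top');W=world(s);
a=cv2.resize(s['img'][100:220,230:380],None,fx=4,fy=4,interpolation=2)
cv2.imwrite('pics/c4.png',a[...,::-1])
q=W[120:205,280:368].reshape(-1,3);d=q.copy();d[:,0]=q[:,:2]@e-O[0];d[:,1]=q[:,:2]@f-O[1]
for z in(5,20,40,60,74,84,92,100,110):
    m=(abs(d[:,2]-z)<5)&(d[:,0]<-40)&(d[:,0]>-90)&(abs(d[:,1])<100); print(z,m.sum(),np.percentile(d[m,0],[2,50,98]).round(1) if m.sum()>3 else '')
E
```

```text
('disp x -119.4 y 39.7 z 1.6', 'F e -9.0 f 3.6 z 2.7', 't 3.93 op 48.2') [-0.03032795  1.98766869  0.2082157 ] 4.43618344143033
5 166 [-89.3 -66.5 -48.7]
20 11 [-51.2 -49.7 -42.7]
40 7 [-50.4 -49.2 -46.3]
60 6 [-51.1 -48.1 -46. ]
74 336 [-71.8 -55.3 -40.7]
84 42 [-87.2 -75.2 -68.2]
92 34 [-83.9 -79.4 -75.7]
100 9 [-89.1 -84.2 -80.8]
110 13 [-89.5 -85.4 -81.4]
```

View pics/c4.png

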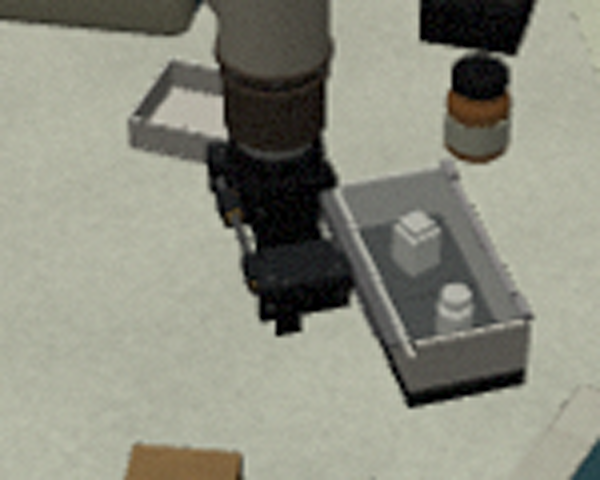

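send_rows(targets=[0.1, 0.9, 0.4, 5, 0, 0.1, 2, 1, 11, 0, 0.1, 3.3, 1.6, 16, 0, 0.1, 4.9, 2.3, 21.4, 0, 0.1, 6.6, 3.2, 26.5, 0, 0.1, 8.5, 4.1, 31.7, 0, 0.1, 8.5, 4.1, 31.7, 0])

```text
time: 4.62
tcp_pos: [465.7, 150.8, 33.7]
ee_rot: [0.695, -3.053, 0.004]
force: [-12.5, -0.8, 4.0]
opening: 47.9
gripper_force: 5.9
```

```bash
cat >> h.py <<'E'
def flap():
    "flap angle from depth points beyond body (both cams)"
    for n,sl in(('scene',np.s_[100:210,270:400]),('top',np.s_[110:225,205:310])):
        k=cam(n);q=world(k)[sl].reshape(-1,3);d=np.c_[q[:,:2]@e-O[0],q[:,:2]@f-O[1],q[:,2]]
        m=(abs(d[:,1])<101)&(d[:,0]<44)&(d[:,0]>-85)&(d[:,2]>66)&(d[:,1]<-60 )
        r=np.c_[46-d[m,0],d[m,2]-72.5];R=np.hypot(*r.T);A=np.degrees(np.arctan2(r[:,1],r[:,0]))
        g=(R>60)&(R<112);print(n,g.sum(),np.percentile(A[g],[10,50,90]).round(1) if g.sum() else '')
E
python3 -c "
from h import *
print(disp());flap()"
```

```text
('disp x -111.0 y 39.7 z 33.7', 'F e -11.6 f 4.7 z 4.0', 't 4.62 op 47.9')
scene 139 [12.1 14.6 16.6]
top 232 [13.1 15.7 18.1]
```

send_rows(targets=[0.1, 1.5, 0.7, 5, 0, 0.1, 3.6, 1.7, 9, 0, 0.1, 8.1, 3.9, 18, 0, 0.1, 13.5, 6.5, 25, 0, 0.1, 17, 8.2, 28, 0, 0.1, 20.7, 10, 30, 0, 0.1, 20.7, 10, 30, 0])

```text
time: 5.3
tcp_pos: [480.3, 157.9, 63.8]
ee_rot: [0.693, -3.04, 0.009]
force: [-34.1, -5.6, 24.0]
opening: 47.6
gripper_force: 16.6
```

```bash
python3 -c "
from h import *
print(disp());flap()"
```

```text
('disp x -94.8 y 39.8 z 63.8', 'F e -33.2 f 9.7 z 24.0', 't 5.30 op 47.6')
scene 102 [28.  30.3 31.9]
top 189 [30.1 32.  33.8]
```

send_rows(targets=[0.1, -3, -1.5, 4, 0, 0.1, -4.5, -2, 8, 0, 0.1, -4.5, -2, 8, 0])

```text
time: 5.65
tcp_pos: [486.0, 161.0, 73.1]
ee_rot: [0.699, -3.062, 0.0]
force: [-7.6, -1.0, 4.0]
opening: 47.9
gripper_force: 3.6
```

```bash
python3 -c "
from h import *
print(disp());flap()"
```

```text
('disp x -88.3 y 40.1 z 73.1', 'F e -7.3 f 2.4 z 4.0', 't 5.65 op 47.9')
scene 94 [31.2 33.9 35. ]
top 169 [33.5 35.3 37.4]
```

send_rows(targets=[0.1, 3.2, 1.5, 3.5, 0, 0.1, 6.5, 3.1, 7, 0, 0.1, 10.4, 5, 10.5, 0, 0.1, 14.3, 6.9, 13.7, 0, 0.1, 18.4, 8.9, 15.5, 0, 0.1, 22.5, 10.9, 17, 0, 0.1, 22.5, 10.9, 17, 0])

```text
time: 6.33
tcp_pos: [509.1, 171.7, 91.2]
ee_rot: [0.697, -3.063, 0.001]
force: [-11.3, -3.1, 14.1]
opening: 47.8
gripper_force: 4.6
```

```bash
python3 -c "
from h import *
print(disp());flap()"
```

```text
('disp x -62.8 y 39.7 z 91.2', 'F e -11.5 f 2.1 z 14.1', 't 6.33 op 47.8')
scene 50 [-2.6 52.4 52.9]
top 77 [52.1 54.3 55.9]
```

send_rows(targets=[0.1, 3.6, 1.7, 0, 0, 0.1, 7.2, 3.5, 0, 0, 0.1, 10.8, 5.2, 0, 0, 0.1, 14.4, 7, 0, 0, 0.1, 14.4, 7, 0, 0])

```text
time: 6.85
tcp_pos: [525.5, 179.3, 100.2]
ee_rot: [-0.698, 3.055, -0.0]
force: [-28.1, -8.1, 55.2]
opening: 47.9
gripper_force: 20.4
```

```bash
python3 -c "
from h import *
print(disp());flap()"
```

```text
('disp x -44.7 y 39.5 z 100.2', 'F e -28.8 f 4.9 z 55.2', 't 6.85 op 47.9')
scene 26 [-4.2 61.9 63.2]
top 4 [15.8 63.4 66.4]
```

send_rows(targets=[0.1, -8, -4, 4, 0, 0.1, -13.5, -6.5, 0, 0, 0.1, -16, -7.7, -6, 0, 0.1, -16, -7.7, -10, 0, 0.1, -16, -7.7, -10, 0])

```text
time: 7.37
tcp_pos: [496.9, 166.2, 80.3]
ee_rot: [0.692, -3.041, 0.008]
force: [-40.5, -6.9, 38.0]
opening: 47.8
gripper_force: 22.6
```

```bash
python3 -c "
from h import *
print(disp());flap()
t=cam('scene');save(t,'s5');cv2.imwrite('pics/c5.png',cv2.resize(t['img'][90:210,250:400],None,fx=4,fy=4,interpolation=2)[...,::-1])"
```

```text
('disp x -76.2 y 40.1 z 80.3', 'F e -39.5 f 11.4 z 38.0', 't 7.37 op 47.8')
scene 56 [19.9 44.6 45.6]
top 111 [44.8 46.6 48.4]
```

View pics/c5.png

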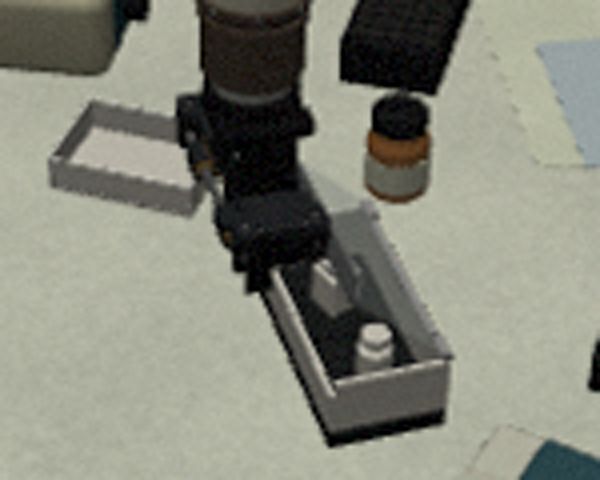

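send_rows(targets=[0.1, -7.2, -3.5, 2, 0, 0.1, -4.2, -2, 6.4, 0, 0.1, -0.7, -0.3, 9.5, 0, 0.1, 2.9, 1.4, 12.5, 0, 0.1, 6.7, 3.2, 15, 0, 0.1, 6.7, 3.2, 15, 0])

```text
time: 8.02
tcp_pos: [515.2, 174.9, 95.1]
ee_rot: [-0.698, 3.062, -0.0]
force: [-5.4, -2.4, 8.1]
opening: 47.8
gripper_force: 3.1
```

```bash
python3 -c "
from h import *
print(disp());flap()"
```

```text
('disp x -55.8 y 40.0 z 95.1', 'F e -5.9 f 0.2 z 8.1', 't 8.02 op 47.8')
scene 39 [-2.6 56.6 57.5]
top 44 [57.6 59.3 60.2]
```

send_rows(targets=[0.1, 4, 2, 4, 0, 0.1, 9, 4.3, 7, 0, 0.1, 13.5, 6.5, 9.5, 0, 0.1, 18, 8.7, 11, 0, 0.1, 22.5, 10.8, 12.5, 0, 0.1, 22.5, 10.8, 12.5, 0])

```text
time: 8.62
tcp_pos: [538.5, 186.3, 107.1]
ee_rot: [-0.699, 3.061, 0.001]
force: [-1.3, -1.3, 2.4]
opening: 48.0
gripper_force: 1.1
```

```bash
python3 -c "
from h import *
print(disp());flap()"
```

```text
('disp x -30.0 y 40.2 z 107.1', 'F e -1.8 f -0.6 z 2.4', 't 8.62 op 48.0')
scene 33 [-2.6 69.9 71.4]
top 5 [-4.2 -3.2 71.7]
```

send_rows(targets=[0.1, 5, 2.4, 2, 0, 0.1, 10, 4.8, 3.5, 0, 0.1, 15, 7.2, 4.5, 0, 0.1, 20, 9.6, 5, 0, 0.1, 24.5, 11.8, 5, 0, 0.1, 24.5, 11.8, 5, 0])

```text
time: 9.22
tcp_pos: [562.6, 197.9, 111.7]
ee_rot: [-0.699, 3.062, 0.0]
force: [-1.5, -0.9, 1.1]
opening: 48.2
gripper_force: 0.7
```

```bash
python3 - <<'E'
from h import *
print(disp());flap()
k=cam('scene');g=k['img'];save(k,'s6');cv2.imwrite('pics/c6.png',cv2.resize(g[90:210,250:400],None,fx=4,fy=4,interpolation=2)[...,::-1])
E
```

```text
('disp x -3.2 y 40.2 z 111.7', 'F e -1.7 f -0.1 z 1.1', 't 9.22 op 48.2')
scene 76 [82.2 83.7 85.8]
top 37 [84.7 85.2 85.7]
```

View pics/c6.png

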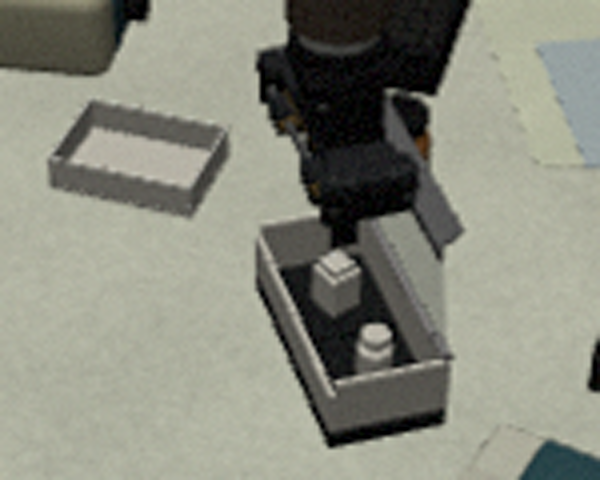

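```bash
python3 - <<'E'
from h import *
k=cam('scene');W=world(k)[140:185,318:345].reshape(-1,3);d=np.c_[W[:,:2]@e-O[0],W[:,:2]@f-O[1],W[:,2]]
for a,b in((20,60),(53,60),(62,69)):
    m=(d[:,2]>a)&(d[:,2]<b)&(d[:,1]>15)&(d[:,1]<75)&(d[:,0]>-30)&(d[:,0]<35);q=d[m]
    print(a,b,len(q),q[:,:2].min(0).round(1),q[:,:2].max(0).round(1),np.median(q,0).round(1),cv2.minAreaRect(q[:,:2].astype(np.float32)))
C=-k['R'].T@k['t']
import itertools
def ray(uv,z):
    p=cv2.undistortPoints(np.array([[uv]],float),k['K'],k['D']).ravel();v=k['R'].T@np.array([*p,1]);X=C+v*(z-C[2])/v[2];return np.r_[X[:2]@e-O[0],X[:2]@f-O[1]].round(1)
# hand-read corners (crop /4 + (250,90)) : cap top centre, bottom-front corner
print('cap centre',ray((250+337/4,90+262/4),65),'foot corner',ray((250+336/4,90+318/4),20),'body top L,R',ray((250+313/4,90+266/4),58),ray((250+361/4,90+275/4),58))
g=k['img'][148:172,326:344].min(2);print(g)
E
```

```text
20 60 167 [-29.6  15.4] [34.6 74.7] [-4.4 35.9 31.7] ((2.8082828521728516, 45.675594329833984), (63.345027923583984, 59.757286071777344), 1.4512617588043213)
53 60 27 [-16.9  21.8] [18.1 53.3] [ 0.6 37.1 57. ] ((0.3040909767150879, 41.35271453857422), (30.237102508544922, 30.716777801513672), 26.759178161621094)
62 69 26 [-9.6 23.1] [16.5 56.6] [ 0.4 44.2 63.9] ((0.7891702651977539, 40.93947982788086), (30.519075393676758, 24.87070655822754), 25.679475784301758)
cap centre [ 2.7 41.6] foot corner [-3.  23.1] body top L,R [-15.5  50.2] [19.4 27.9]
[[ 76  75  82  80  81  76  51   0   2   0   0   9   7  49  82  85  75  89]
 [ 74  80  74  80  79  81  49   0   0   0   0   0  14  51  81  81  81  75]
 [ 74  77  78  81  81  77  50   0   0   0   0   0  12  46  86  81  79  81]
 [ 80  77  81  79  81  76  51   1  24  36  38  56  71  69  77  81  78  82]
 [ 74  81  83  76  82  75  66  79 102  87  65  74  81  81  79  80  80  77]
 [ 75  78  76  78  71  83 130 179 164 149 103  52  57  54  67  80  78  80]
 [ 83  81  80  90 133 162 165 175 169 168 143  69  25  25  39  67  84  80]
 [ 70  57  58  70 133 
[... 553 characters left out ...]
 77  73  22  21  25  27]
 [ 23  43  74  88  87  84  86  82  76  77  79  75  77  70  17  28  16  23]
 [ 26  32  70  86  84  86  87  87  74  69  76  75  74  72  25  24  12  19]
 [ 16  29  45  71  89  87  86  80  74  72  75  77  80  68  26  17  26  23]
 [ 30  30  30  45  73  82  86  86  77  77  75  71  52  38  26  25  20  17]
 [ 15  28  21  26  43  73  88  85  79  67  57  38  26  21  14  24  24  24]
 [ 12  18  18  15  27  33  72  86  55  36  31  25  21  23  29  24  26  22]
 [ 23  25  27  30  23  22  38  47  22  27  16  23  21  20  24  23  28  17]
 [ 14  19  23  17  29  25  13  21  16  21  30  23  17  24  22  16  23  42]
 [ 43  25  22  23  17  23  26  16  27  22  31  24  20  20  49 109 158 155]]
```

send_rows(targets=[0.1, 2.8, 3.3, 0, 0, 0.1, 2.8, 3.3, -15, 0, 0.1, 2.8, 3.3, -30, 0, 0.1, 2.8, 3.3, -45, 0, 0.1, 2.8, 3.3, -55, 0, 0.1, 2.8, 3.3, -65, 0, 0.1, 2.8, 3.3, -75, 0, 0.1, 2.8, 3.3, -83, 0, 0.1, 2.8, 3.3, -83, 0])

```text
time: 10.17
tcp_pos: [563.5, 200.3, 27.1]
ee_rot: [0.698, -3.061, 0.001]
force: [-0.6, 0.4, -0.3]
opening: 47.5
gripper_force: 0.0
```

```bash
python3 -c "
from h import *
print(disp());flap()"
```

```text
('disp x -1.3 y 41.9 z 27.1', 'F e -0.4 f 0.6 z -0.3', 't 10.17 op 47.5')
scene 69 [-2.5 84.7 85.6]
top 42 [85.7 86.2 86.8]
```

send_rows(targets=[0.1, 0.9, 3.5, 0, 0, 0.1, -0.4, 6, 0, 0, 0.1, -1.6, 8, 0, 0, 0.1, -2.7, 10.3, 0, 0, 0.1, -3.8, 12.6, 0, 0, 0.1, -3.8, 12.6, 0, 0])

```text
time: 10.77
tcp_pos: [560.3, 213.9, 29.1]
ee_rot: [-0.7, 3.062, 0.0]
force: [-1.3, -0.0, 1.9]
opening: 48.1
gripper_force: 0.0
```

send_rows(targets=[-0.5, 0, 0, 0, 0, -0.5, 0, 0, 0, 0, -0.5, 0, 0, 0, 0, -0.5, 0, 0, 0, 0, -0.5, 0, 0, 0, 0, -0.5, 0, 0, 0, 0], grip_force=8)

```text
time: 11.27
tcp_pos: [560.6, 213.4, 28.9]
ee_rot: [-0.699, 3.062, 0.0]
force: [-2.1, -0.2, 1.7]
opening: 32.2
gripper_force: 7.7
```

```bash
python3 -c "
from h import *
print(disp(),state()['gripper_force'])"
```

```text
('disp x 1.7 y 55.0 z 28.9', 'F e -2.0 f 0.7 z 1.7', 't 11.27 op 32.2') 7.679386691379477
```

send_rows(targets=[-1, 0, 0, 0, 0, -1, 0, 0, 0, 0, -1, 0, 0, 0, 0], grip_force=22)

```text
time: 11.52
tcp_pos: [560.6, 213.4, 28.9]
ee_rot: [-0.699, 3.062, 0.0]
force: [-2.1, 0.8, 2.0]
opening: 31.3
gripper_force: 21.2
```

```bash
python3 - <<'E'
from h import *
print(disp(),state()['gripper_force']);flap()
# analyser/tray pose
W=world(cam('top'))
q=W[50:165,330:445].reshape(-1,3);q=q[(q[:,2]>180)&(q[:,2]<196)]
def ang(q,a,nm):
    for _ in range(3):
        E=np.array([np.cos(a),np.sin(a)]);F=np.array([-E[1],E[0]]);x=q[:,:2]@E;y=q[:,:2]@F
        yc=np.median(y);B=np.array([(v,*np.percentile(x[abs(y-v)<4],[3,97])) for v in np.arange(np.percentile(y,8),np.percentile(y,92),6) if (abs(y-v)<4).sum()>8])
        s=np.polyfit(B[:,0],B[:,1],1)[0],np.polyfit(B[:,0],B[:,2],1)[0]
        print(nm,np.degrees(a).round(2),np.degrees(s).round(2),'x',np.median(B[:,1:],0).round(1),'y',np.percentile(y,[1,99]).round(1));a-=np.mean(s)
    return a
a=ang(q,np.radians(-20),'an')
E=np.array([np.cos(a),np.sin(a)]);F=np.array([-E[1],E[0]])
q=W[130:205,330:400].reshape(-1,3);q=q[(q[:,2]>28)&(q[:,2]<62)]
x=q[:,:2]@E;y=q[:,:2]@F;print('tray x',np.percentile(x,[1,50,99]).round(1),'y',np.percentile(y,[1,50,99]).round(1))
m=q[:,2]>46;print('plate',m.sum(),np.percentile(x[m],[2,50,98]).round(1),np.percentile(y[m],[2,50,98]).round(1))
E
```

```text
('disp x 1.7 y 55.0 z 28.9', 'F e -1.5 f 1.6 z 2.0', 't 11.52 op 31.3') 21.180893458222272
scene 72 [ 6.7 84.8 86.1]
top 41 [86.  86.5 87. ]
an -20.0 [0.65 0.46] x [739.9 880.2] y [-26.7 160.6]
an -20.55 [ 0.09 -0.75] x [739.2 879.3] y [-18.8 168.3]
an -20.22 [0.4  0.03] x [739.5 879.7] y [-23.5 163.7]
tray x [565.1 635.5 698.9] y [  5.3  75.9 166.5]
plate 120 [564.6 569.6 700.6] [ -8.2  77.1 176.1]
```

send_rows(targets=[-1, 0, 0, 15, 0, -1, 0, 0, 33, 0, -1, 0, 0, 51, 0, -1, 0, 0, 51, 0, -1, -9, -4.3, 51, 0, -1, -27, -13, 51, 0, -1, -54, -26, 51, 0, -1, -90, -43.4, 51, 0, -1, -126, -60.8, 51, 0, -1, -144, -69.4, 51, 0])

```text
time: 12.5
tcp_pos: [411.1, 140.4, 78.0]
ee_rot: [0.694, -3.058, 0.002]
force: [0.2, -0.3, -1.7]
opening: 31.6
gripper_force: 21.2
```

```bash
python3 - <<'E'
from h import *
print(disp(),state()['gripper_force'])
flap()
k=cam('top');save(k,'t7')
s=cam('scene');o=np.zeros((480,790,3),np.uint8);o[:,:390]=cv2.resize(s['img'][110:230,250:347],(390,480),interpolation=2);o[:400,395:795]=cv2.resize(k['img'][125:215,320:410],(400,400),interpolation=2)[:,:395]
cv2.imwrite('pics/c7.png',o[...,::-1])
E
```

```text
('disp x -164.6 y 54.1 z 78.0', 'F e 0.1 f -0.4 z -1.7', 't 12.50 op 31.6') 21.19638220683555
scene 155 [-2.2  0.2  2.5]
top 242 [-1.4  1.1  3.9]
```

View pics/c7.png

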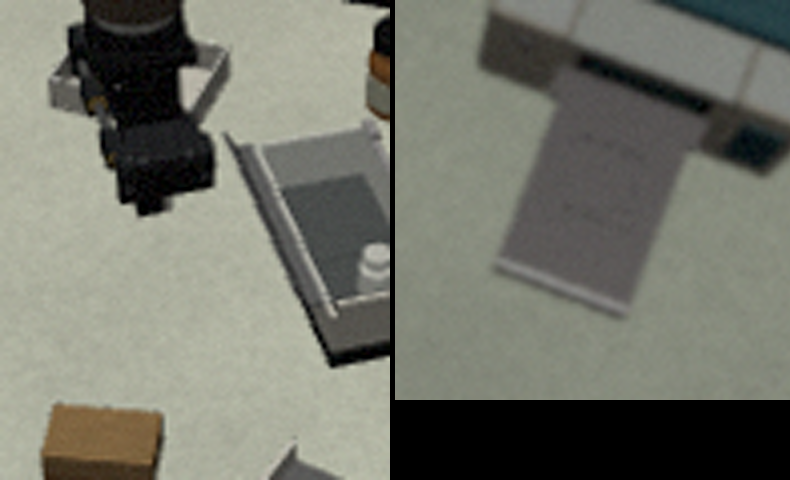

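```bash
python3 - <<'E'
from h import *
k=cam('top');C=-k['R'].T@k['t']
def ray(uv,z):
    p=cv2.undistortPoints(np.array(uv,float).reshape(-1,1,2),k['K'],k['D']).reshape(-1,2);v=np.c_[p,np.ones(len(p))]@k['R'];return (C+v*((z-C[2])/v[:,2])[:,None])[:,:2]
P=ray([(342.5,185.8),(372.4,195.9)],55);print('plate ends',P.round(1),np.linalg.norm(P[1]-P[0]).round(1),'mid',P.mean(0).round(1),'ang',np.degrees(np.arctan2(*(P[0]-P[1])[::-1])).round(2)-90)
print('well',ray([(366.8,165.5)],37).round(1))
# strip: bright ridge
g=cv2.cvtColor(k['img'],cv2.COLOR_RGB2GRAY).astype(float)
pts=[]
for u in range(346,371):
    v0=184.6+(u-343)*(9.8/29.4);v=np.arange(int(v0)-4,int(v0)+7);col=g[v,u];i=col.argmax();w=np.clip(col[max(i-1,0):i+2]-np.median(col),0,None);pts.append((u,(v[max(i-1,0):i+2]*w).sum()/w.sum()))
Q=ray(pts,55);s=cv2.fitLine(Q.astype(np.float32),cv2.DIST_HUBER,0,.01,.01).ravel();a=np.degrees(np.arctan2(s[1],s[0]));print('strip dir',a%180-90,'pt',s[2:])
W=world(k)[140:200,335:395].reshape(-1,3);q=W[(W[:,2]>29)&(W[:,2]<41)]
t=np.radians(-20.4)
for _ in range(3):
    E=np.array([np.cos(t),np.sin(t)]);F=np.array([-E[1],E[0]]);x=q[:,:2]@E;y=q[:,:2]@F
    m=(abs(y-77)<60);B=np.array([(v,*np.percentile(y[m&(abs(x-v)<4)],[4,96])) for v in range(575,665,6)]);sl=np.polyfit(B[:,0],B[:,1],1)[0],np.polyfit(B[:,0],B[:,2],1)[0]
    print('sides',np.degrees(t).round(2),np.degrees(sl).round(2),np.median(B[:,1:],0).round(1),'strip x',(np.median(Q@E)).round(1),'strip y',(Q@F)[[0,-1]].round(1));t+=np.mean(sl)
d=np.c_[W[:,:2]@E,W[:,:2]@F,W[:,2]]
print('well EF',(ray([(366.8,165.5)],37)@np.c_[E,F]).round(1))
G=k['img'][140:200,340:390].min(2)
# dark rim-shadow profile along x at tray mid-y
yc=77
for xx in range(570,700,4):
    uv=proj(k,[[*(xx*E+(yc+j)*F),37] for j in range(-14,15,2)]);print(xx,round(float(np.mean(cv2.remap(g.astype(np.float32),uv[:,:1].astype(np.float32),uv[:,1:].astype(np.float32),1))),1),end='; ')
E
```

```text
plate ends [[ 567.3  -84.7]
 [ 537.5 -173.3]] 93.5 mid [ 552.4 -129. ] ang -18.540000000000006
well [[ 632.  -159.4]]
strip dir -19.603897 pt [ 541.8593  -130.83098]
sides -20.4 [-0.93 -0.82] [ 31.5 119.4] strip x 553.3 strip y [104.4  28.9]
sides -21.28 [-0.03 -0.29] [ 41.  128.3] strip x 552.4 strip y [112.8  37.4]
sides -21.44 [-0.03 -0.09] [ 42.9 129.9] strip x 552.1 strip y [114.4  38.9]
well EF [[646.5  82.7]]
570 127.8; 574 106.7; 578 91.4; 582 89.7; 586 89.6; 590 89.6; 594 88.3; 598 88.5; 602 88.2; 606 88.3; 610 87.6; 614 87.3; 618 84.1; 622 81.8; 626 85.9; 630 85.8; 634 85.2; 638 85.4; 642 87.1; 646 85.8; 650 85.3; 654 85.1; 658 85.7; 662 84.9; 666 83.6; 670 79.7; 674 81.0; 678 85.1; 682 85.2; 686 84.3; 690 83.9; 694 84.3; 698 82.5;
```

```bash
cat > well.py <<'E'
from h import *
from scipy.optimize import differential_evolution as DE
ks=[cam('top') for _ in range(4)];k=ks[0];g=np.mean([cv2.cvtColor(c['img'],cv2.COLOR_RGB2GRAY) for c in ks],0).astype(np.float32)
def smp(X):
    uv=proj(k,X).astype(np.float32);return cv2.remap(g,uv[:,:1],uv[:,1:],cv2.INTER_LINEAR).ravel()
t=np.linspace(-1,1,25)
def sq(h): return np.r_[np.c_[t*h,0*t+h],np.c_[t*h,0*t-h],np.c_[0*t+h,t*h],np.c_[0*t-h,t*h]]
def at(p,h):
    a=np.radians(p[2]);E=np.array([np.cos(a),np.sin(a)]);F=np.array([-E[1],E[0]]);s=sq(h);return np.c_[np.array(p[:2])+s[:,:1]*E+s[:,1:]*F,np.full(len(s),38.)]
cost=lambda p: smp(at(p,25)).mean()-.5*smp(at(p,18)).mean()-.5*smp(at(p,32)).mean()
for r in range(2):
    o=DE(cost,[(615,650),(-175,-140),(-24,-17)],seed=r,tol=1e-6);print('well',o.x.round(2),o.fun)
# outline of the tray by sides: gradient at y=+-48, z=35
def side(p):
    a=np.radians(p[1]);E=np.array([np.cos(a),np.sin(a)]);F=np.array([-E[1],E[0]]);x=np.linspace(575,655,40)[:,None]*E
    f=lambda y:smp(np.c_[x+y*F,np.full(40,35.)]).mean()
    return -(f(p[0]+52)-f(p[0]+43)+f(p[0]-52)-f(p[0]-43))
o2=DE(side,[(60,100),(-24,-17)],seed=1);a=np.radians(o2.x[1]);F=np.array([-np.sin(a),np.cos(a)]);print('sides',o2.x.round(2),o2.fun,'well on F',(o.x[:2]@F).round(1))
E=np.array([np.cos(a),np.sin(a)]);print([(x,round(float(smp(np.array([[*(x*E+(o2.x[0]+j)*F),55] for j in range(-30,31,3)])).mean()))) for x in range(550,584,2)])
E
python3 well.py
```

```text
well [ 626.11 -173.99  -20.08] -6.406642913818359
well [ 626.16 -173.95  -20.17] -6.403419494628906
sides [ 84.5  -21.42] -82.29497528076172 well on F 66.7
[(550, 136), (552, 135), (554, 133), (556, 126), (558, 114), (560, 100), (562, 98), (564, 111), (566, 125), (568, 127), (570, 115), (572, 101), (574, 93), (576, 90), (578, 90), (580, 90), (582, 89)]
```

```bash
sed -i 's/(615,650),(-175,-140)/(627,639),(-164,-152)/' well.py; python3 well.py | head -3
```

```text
well [ 633.12 -154.3   -19.54] -2.7107162475585938
well [ 633.12 -154.31  -19.54] -2.710723876953125
sides [ 87.56 -21.69] -82.2017593383789 well on F 90.6
```

```bash
python3 - <<'E'
from h import *
t=np.radians(-20.8);E=np.array([np.cos(t),np.sin(t)]);F=np.array([-E[1],E[0]])
w=np.array([633,-156.5]);print('well EF',w@E,w@F)
W=np.mean([world(cam('top')) for _ in range(3)],0)[50:200,330:445].reshape(-1,3);d=np.c_[W[:,:2]@E,W[:,:2]@F,W[:,2]]
for x in range(660,770,6):
    m=(abs(d[:,0]-x)<3)&(abs(d[:,1]-w@F)<25);print(x,m.sum(),np.percentile(d[m,2],[10,50,90]).round() if m.sum() else '',end=' | ')
m=d[:,2]>150;print('\nback',np.percentile(d[m,0],[1,99]),np.percentile(d[m,1],[1,99]))
print(state()['tcp_pos'],disp())
E
```

```text
well EF 647.3188927755506 78.48248884837449
660 29 [33. 36. 39.] | 666 35 [33. 35. 40.] | 672 37 [34. 37. 42.] | 678 28 [35. 37. 39.] | 684 33 [33. 36. 38.] | 690 71 [ 35. 130. 152.] | 696 115 [ 34. 157. 171.] | 702 45 [ 20. 171. 173.] | 708 70 [ 17. 168. 173.] | 714 75 [ 17. 168. 172.] | 720 40 [153. 170. 172.] | 726 40 [168. 171. 173.] | 732 36 [169. 171. 172.] | 738 73 [171. 184. 189.] | 744 39 [187. 189. 192.] | 750 37 [187. 189. 190.] | 756 39 [187. 189. 191.] | 762 39 [187. 188. 190.] | 768 40 [187. 189. 191.] | 
back [579.5935211  893.31085705] [-30.09220345 187.0666481 ]
[416.43901581 143.86372426  79.67944919] ('disp x -158.4 y 54.9 z 79.7', 'F e 0.1 f -0.2 z -0.7', 't 13.30 op 32.1')
```

send_rows(targets=[-1, 0, 0, 25, 0, -1, 10, -14, 50, -3, -1, 30, -42, 75, -9, -1, 55, -77, 80, -15, -1, 80, -112, 80, -21, -1, 105, -147, 80, -27, -1, 130, -182, 80, -33, -1, 155, -217, 80, -39, -1, 180, -252, 80, -44, -1, 200, -280, 80, -46.5])

```text
time: 14.13
tcp_pos: [616.0, -136.7, 159.5]
ee_rot: [-0.573, -3.088, -0.0]
force: [0.3, 0.6, 0.1]
opening: 31.8
gripper_force: 21.2
```

send_rows(targets=[-1, 10, -14, 0, 0, -1, 14.7, -19.7, 0, 0, -1, 14.7, -19.7, 0, 0, -1, 14.7, -19.7, 0, 0])

```text
time: 14.47
tcp_pos: [629.3, -154.0, 159.2]
ee_rot: [-0.567, -3.088, -0.0]
force: [-0.8, 0.0, 0.1]
opening: 31.7
gripper_force: 21.2
```

```bash
python3 - <<'E'
from h import *
s=state();r=s['ee_rot'];a=np.degrees(np.arctan2(r[1],r[0]));print(s['tcp_pos'],'tool y',(2*a-90)%180,s['opening'],s['gripper_force'])
p=s['tcp_pos'];t=np.radians(-20.8);E=np.array([np.cos(t),np.sin(t)]);F=np.array([-E[1],E[0]]);print('EF',p[:2]@E,p[:2]@F)
k=cam('scene');W=world(k);d=np.c_[W.reshape(-1,3)[:,:2]@E,W.reshape(-1,3)[:,:2]@F,W.reshape(-1,3)[:,2]]
m=(abs(d[:,0]-645)<40)&(abs(d[:,1]-78)<60)&(d[:,2]>p[2]-20)&(d[:,2]<p[2]+15)
for z in range(-20,15,5):
    q=d[m&(abs(d[:,2]-p[2]-z)<2.5)];print(z,len(q),q[:,:2].min(0).round(1) if len(q) else '',q[:,:2].max(0).round(1) if len(q) else '')
u=proj(k,[p])[0];x,y=int(u[0]),int(u[1]);print(u)
cv2.imwrite('pics/c8.png',cv2.resize(k['img'][max(y-60,0):y+70,x-80:x+80],None,fx=4,fy=4,interpolation=2)[...,::-1])
E
```

```text
[ 629.31676791 -153.95188667  159.18329721] tool y 69.18556057158173 31.681973400110767 21.196863949517137
EF 642.9708600619356 79.55658926046807
-20 0  
-15 0  
-10 1 [661.4  68.8] [661.4  68.8]
-5 11 [651.8  64. ] [663.5  90.6]
0 9 [652.3  62.5] [664.   91.3]
5 14 [651.6  53.7] [663.2  90.8]
10 11 [651.6  58.5] [665.5  93.3]
[339.9129312  214.79550092]
```

send_rows(targets=[-1, 1, -0.4, -25, 0, -1, 1, -0.4, -50, 0, -1, 1, -0.4, -75, 0, -1, 1, -0.4, -92, 0, -1, 1, -0.4, -102, 0, -1, 1, -0.4, -108, 0, -1, 1, -0.4, -110, 0, -1, 1, -0.4, -110, 0])

```text
time: 15.18
tcp_pos: [631.4, -154.3, 50.5]
ee_rot: [0.566, 3.089, 0.0]
force: [0.3, 0.7, -1.1]
opening: 31.9
gripper_force: 21.2
```

send_rows(targets=[-1, 0, 0, -1.5, 0, -1, 0, 0, -2.5, 0, -1, 0, 0, -2.5, 0])

```text
time: 15.43
tcp_pos: [631.3, -154.8, 48.0]
ee_rot: [0.567, 3.089, 0.0]
force: [-0.2, -0.5, -0.6]
opening: 31.8
gripper_force: 21.2
```

send_rows(targets=[-1, 0, 0, -1, 0, -1, 0, 0, -1.5, 0, -1, 0, 0, -1.5, 0])

```text
time: 15.68
tcp_pos: [630.9, -154.8, 45.8]
ee_rot: [-0.567, -3.09, -0.0]
force: [-1.1, 0.7, -1.6]
opening: 31.6
gripper_force: 21.2
```

send_rows(targets=[-1, 0, 0, -0.7, 0, -1, 0, 0, -1.2, 0, -1, 0, 0, -1.2, 0])

```text
time: 15.93
tcp_pos: [630.9, -154.8, 44.4]
ee_rot: [-0.567, -3.09, -0.0]
force: [-0.1, 0.3, -1.2]
opening: 31.7
gripper_force: 21.2
```

send_rows(targets=[-1, 0, 0, -0.6, 0, -1, 0, 0, -1, 0, -1, 0, 0, -1, 0])

```text
time: 16.18
tcp_pos: [631.0, -154.8, 44.0]
ee_rot: [0.567, 3.09, -0.0]
force: [-1.4, 0.4, 2.5]
opening: 31.5
gripper_force: 21.2
```

send_rows(targets=[-1, 0, 0, -0.6, 0, -1, 0, 0, -1, 0, -1, 0, 0, -1, 0])

```text
time: 16.43
tcp_pos: [631.8, -155.0, 43.9]
ee_rot: [0.566, 3.088, -0.001]
force: [-1.8, 0.6, 6.5]
opening: 31.7
gripper_force: 21.2
```

send_rows(targets=[-1, 0, 0, 1, 0, -0.2, 0, 0, 1, 0, 0, 0, 0, 1, 0, 0.15, 0, 0, 1, 0, 0.15, 0, 0, 1, 0, 0.15, 0, 0, 1, 0])

```text
time: 16.93
tcp_pos: [630.9, -154.7, 43.2]
ee_rot: [-0.567, -3.089, 0.0]
force: [-0.1, -0.3, 1.0]
opening: 48.4
gripper_force: 0.0
```

send_rows(targets=[0.15, 0, 0, 10, 0, 0.15, 0, 0, 25, 0, 0.15, 0, 0, 50, 0, 0.15, 0, 0, 75, 0, 0.15, -20, 7.6, 100, 0, 0.15, -55, 21, 110, 0, 0.15, -92, 35, 110, 0, 0.15, -125, 47.5, 110, 0, -1, -140, 53.2, 110, 0, -1, -140, 53.2, 110, 0])

```text
time: 17.77
tcp_pos: [487.6, -100.8, 154.8]
ee_rot: [-0.566, -3.09, -0.001]
force: [-0.7, 0.9, 0.4]
opening: 43.1
gripper_force: 0.0
```

```bash
python3 - <<'E'
from h import *
s=state();t=np.radians(-20.8);E=np.array([np.cos(t),np.sin(t)]);F=np.array([-E[1],E[0]]);p=s['tcp_pos'];print(p,'EF',p[:2]@E,p[:2]@F,s['time'])
for n in('scene','top'):
    k=cam(n);W=world(k).reshape(-1,3);d=np.c_[W[:,:2]@E,W[:,:2]@F,W[:,2]]
    for a,b in((50,72),(69,76),(76,84)):
        m=(abs(d[:,0]-647)<38)&(abs(d[:,1]-78)<38)&(d[:,2]>a)&(d[:,2]<b);q=d[m];print(n,a,b,len(q),cv2.minAreaRect(q[:,:2].astype(np.float32)) if len(q)>5 else '')
    m=(d[:,0]>540)&(d[:,0]<585)&(abs(d[:,1]-78)<38)&(d[:,2]>45)&(d[:,2]<60);print('plate',np.percentile(d[m],[5,50,95],axis=0)[:,0] if m.sum()>5 else m.sum())
    save(k,'f_'+n)
a=cv2.imread('pics/f_scene.png')[190:270,300:400];b=cv2.imread('pics/f_top.png')[120:200,330:430]
cv2.imwrite('pics/c9.png',np.hstack([cv2.resize(a,(400,320),interpolation=2),cv2.resize(b,(400,320),interpolation=2)]))
E
```

```text
[ 487.62041152 -100.82962965  154.82946459] EF 491.64538453314043 78.89927640532272 17.7667
scene 50 72 39 ((642.8345947265625, 70.90388488769531), (17.03000259399414, 28.56654930114746), 62.59654235839844)
scene 69 76 26 ((648.74267578125, 75.57792663574219), (26.474271774291992, 26.602624893188477), 10.34874439239502)
scene 76 84 47 ((650.9232177734375, 78.51832580566406), (21.308752059936523, 26.1718692779541), 5.627987384796143)
plate [561.56731765 567.28355126 569.03842991]
top 50 72 32 ((652.5933227539062, 81.62594604492188), (30.910913467407227, 29.287555694580078), 9.335079193115234)
top 69 76 41 ((652.763427734375, 81.1158218383789), (30.15995216369629, 29.99671173095703), 7.181687831878662)
top 76 84 49 ((653.2003173828125, 81.3616714477539), (24.664648056030273, 26.66531753540039), 14.601598739624023)
plate 0
```

View pics/c9.png

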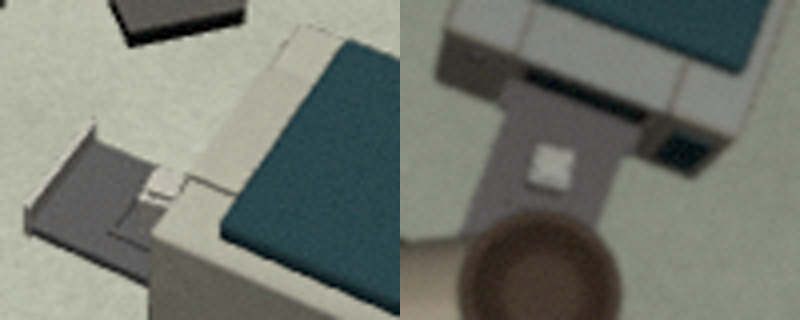

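send_rows(targets=[-1, 20, -7.6, 0, 0, -1, 35.5, -13.5, -25, 0, -1, 35.5, -13.5, -55, 0, -1, 35.5, -13.5, -85, 0, -1, 35.5, -13.5, -105, 0, -1, 35.5, -13.5, -115, 0, -1, 42, -16, -115, 0, -1, 46.7, -17.8, -115, 0, -1, 49.5, -18.8, -115, 0, -1, 51.4, -19.5, -115, 0])

```text
time: 18.7
tcp_pos: [544.1, -121.2, 40.0]
ee_rot: [0.567, 3.087, 0.001]
force: [-1.3, 1.4, 1.3]
opening: 0.5
gripper_force: 0.8
```

send_rows(targets=[-1, 2, -0.8, 0, 0, -1, 4.7, -1.8, 0, 0, -1, 8.4, -3.2, 0, 0, -1, 12.2, -4.6, 0, 0, -1, 16.8, -6.4, 0, 0, -1, 21.5, -8.2, 0, 0, -1, 26.2, -10, 0, 0, -1, 30.8, -11.7, 0, 0, -1, 35.5, -13.5, 0, 0, -1, 40.2, -15.3, 0, 0])

```text
time: 19.53
tcp_pos: [583.0, -136.6, 38.4]
ee_rot: [-0.567, -3.09, 0.0]
force: [-1.4, 1.1, 1.8]
opening: 0.6
gripper_force: 0.9
```

```bash
cat > fin.py <<'E'
from h import *
s=state();t=np.radians(-20.8);E=np.array([np.cos(t),np.sin(t)]);F=np.array([-E[1],E[0]]);p=s['tcp_pos'];print('EF',p[:2]@E,p[:2]@F,p[2],'Fe',s['force'][:2]@E,s['force'],s['time'])
for n in('scene','top'):
    k=cam(n);W=world(k).reshape(-1,3);d=np.c_[W[:,:2]@E,W[:,:2]@F,W[:,2]]
    m=(d[:,0]>540)&(d[:,0]<660)&(abs(d[:,1]-78)<46)&(d[:,2]>47)&(d[:,2]<60);print(n,'plate',m.sum(),np.percentile(d[m,0],[5,50,95]).round(1) if m.sum()>5 else '')
    m=(d[:,0]>620)&(d[:,0]<690)&(abs(d[:,1]-78)<30)&(d[:,2]>70)&(d[:,2]<88);print(n,'cap',m.sum(),np.median(d[m],0).round(1) if m.sum()>3 else '')
E
python3 fin.py
```

```text
EF 593.5309203502577 79.3288297691884 38.42867339601336 Fe -1.677903603597965 [-1.36564313  1.12998443  1.80471715] 19.5333
scene plate 79 [601.2 608.9 611.2]
scene cap 0 
top plate 0 
top cap 0
```

send_rows(targets=[-1, 4.7, -1.8, 0, 0, -1, 9.3, -3.6, 0, 0, -1, 14, -5.3, 0, 0, -1, 18.7, -7.1, 0, 0, -1, 23.4, -8.9, 0, 0, -1, 26.2, -10, 0, 0, -1, 28, -10.6, 0, 0, -1, 29.9, -11.3, 0, 0, -1, 29.9, -11.3, 0, 0])

```text
time: 20.38
tcp_pos: [612.9, -147.9, 38.5]
ee_rot: [0.567, 3.09, -0.0]
force: [-0.5, -0.0, -0.5]
opening: 0.3
gripper_force: 0.4
```

send_rows(targets=[-1, 1.4, -0.5, 0, 0, -1, 2.8, -1.1, 0, 0, -1, 2.8, -1.1, 0, 0])

```text
time: 20.63
tcp_pos: [615.0, -148.7, 38.5]
ee_rot: [-0.567, -3.089, -0.0]
force: [-1.5, 0.8, -0.4]
opening: 0.5
gripper_force: 1.1
```

send_rows(targets=[-1, 1.4, -0.5, 0, 0, -1, 2.8, -1.1, 0, 0, -1, 2.8, -1.1, 0, 0])

```text
time: 20.88
tcp_pos: [615.0, -148.8, 38.4]
ee_rot: [-0.567, -3.083, -0.0]
force: [-8.4, 5.3, 5.9]
opening: 0.4
gripper_force: 4.7
```

send_rows(targets=[-1, 1, -0.4, 0, 0, -1, 2, -0.8, 0, 0, -1, 2, -0.8, 0, 0])

```text
time: 21.13
tcp_pos: [615.0, -148.9, 38.4]
ee_rot: [-0.566, -3.078, -0.001]
force: [-11.8, 9.1, 8.1]
opening: 0.2
gripper_force: 7.2
```

```bash
python3 fin.py
```

```text
EF 627.7504655232887 79.2324675115281 38.3816294326495 Fe -14.303130208612005 [-11.83339363   9.12674306   8.10679636] 21.1333
scene plate 54 [638.2 643.6 645.1]
scene cap 1 
top plate 2 
top cap 0
```

Hard stop reached. Retreat, then up.

send_rows(targets=[-1, -8, 3, 0, 0, -1, -25, 9.5, 0, 0, -1, -60, 23, 10, 0, -1, -80, 30, 40, 0, -1, -80, 30, 80, 0, -1, -80, 30, 120, 0, -1, -80, 30, 150, 0, -1, -80, 30, 150, 0, -1, -80, 30, 150, 0])

```text
time: 21.98
tcp_pos: [542.2, -120.7, 191.7]
ee_rot: [0.565, 3.082, 0.003]
force: [-0.3, 0.6, -1.0]
opening: 0.2
gripper_force: 0.0
```

```bash
python3 fin.py; python3 - <<'E'
from h import *
flap()
T=np.load('top0.npz');t=cam('top');s=cam('scene');S=np.load('scene0.npz')
for n,a,b,(u0,u1,v0,v1) in(('jar',T['img'],t['img'],(165,200,160,192)),('box',T['img'],t['img'],(325,355,215,252)),('bottle',T['img'],t['img'],(445,490,150,190)),('marker',S['img'],s['img'],(225,275,238,262)),('vial',S['img'],s['img'],(338,350,168,186)),('boxS',S['img'],s['img'],(258,294,208,234))):
    print(n,np.abs(a[v0:v1,u0:u1].astype(int)-b[v0:v1,u0:u1]).mean().round(1))
E
```

```text
EF 549.7447081154597 79.75216507633327 191.6503369719159 Fe -0.5207304755975513 [-0.34459016  0.55926459 -0.989007  ] 21.9833
scene plate 75 [638.9 642.8 645.4]
scene cap 0 
top plate 0 
top cap 0 
scene 156 [-2.1  0.2  2. ]
top 0 
jar 3.0
box 2.4
bottle 2.7
marker 2.4
vial 2.3
boxS 2.3
```

```bash
python3 -c "
from cell import hand_in
print(hand_in())"
```

```text
the job is handed in; nothing more can be done
None
```

I handed the job in at about 22 s with every step done, but it may fail: while I was lifting the flap, forces at the gripper's body briefly read over the 40 N limit (peak about 62 N at the wrist). The cartridge stands in the recess and the tray is at its hard stop. The flap is shut with the vial standing, and the jar, slide box, bottle and marker did not move.

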